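# Hold the relay test slide on its mark behind a closed guard

## Task

Run the contact test on the grey relay test jig: first slide its clear front guard all the way down onto the sill, and only then draw the spring-return test slide on the jig's roof towards the jig's front until its steel point lines up with the point of the index clip beside it. Keep hold of the slide there: the job finishes while the gripper is still holding it on the mark, as it springs back if let go. Leave the loose things on the desk and on the jig where they are.

Things in the scene. Friction and masses are not known exactly. Their poses are not given: they have to be found in the camera images.
- jig: Relay test jig, grey steel frame fixed to the desk, 240 wide (y), 250 deep (x), 165 mm high to its flat roof. Origin on the desk under the roof's centre; x points from its front (guard side, facing the robot) to its back, z up. Roof: x -100..100, y -120..120 mm. Guide uprights of the guard (26 x 20 mm) stand at x -118, y +-110 mm, 225 mm high.
- sash (a joint): Height of the clear vertical guard (sash) at the jig's front above its lowest position, in m: 0 = fully down on the sill, at most 0.075. It moves straight up and down, weighs about 0.25 kg and stays by friction where it is left; pushing it down takes about 1 to 3 N.
- sash_bar (a point): Middle of the guard's handle: level steel bar 12 mm thick, 110 mm long along the jig's y, 45 mm in front of the guard's upper rail, on two 8 mm standoffs 45 mm left and right of this point. Moves with the guard; 147 mm above the desk with the guard down, at jig x -168 mm. Axes as the jig's.
- test_slide: Spring-return slide on the jig's roof (jig y +45 mm): steel carriage 50 (x) x 34 x 10 mm between 8 mm high rails, with an upright black paddle. Origin at roof height (165 mm) under the paddle's centre; axes as the jig's. Rests at jig x +20 mm, is drawn to jig -x, up to 85 mm; the spring pulls back with 3 N at rest plus 1 N per 10 mm drawn.
- slide_grip (a point): Point to hold on the paddle handle: the paddle is 16 (jig x) x 32 (jig y) x 50 mm high, its top is 63 mm above the roof; this point is on its middle axis, 20 mm below its top. Axes as the jig's.
- slide_point (a point): Tip of the steel cone that sticks out of the slide's left (+y) side, 30 mm to the left of the handle's middle, 13 mm above the roof. Moves with the slide. Axes as the jig's.
- mark_point (a point): The mark: tip of the steel cone of the index clip, a fixed black 16 mm cube left of the track (jig y +99 mm), top 20 mm above the roof. The tip points at the slide (-y), 4 mm left of the path of the slide's tip, same height; lined up = both tips at the same jig x. Its place differs each time: 30 to 65 mm in front of the slide's rest. Axes as the jig's.
- relay_cube: Bystander, loose, to be left where it is. Relay cube 28 x 28 x 34 mm, black foot with clear top, standing on the right half of the jig's roof. Origin under its centre.
- enclosure: Bystander, loose, to be left where it is. Dented aluminium project enclosure 122 x 82 x 49 mm. Origin under its centre.
- spudger: Bystander, loose, to be left where it is. White nylon spudger 138 x 12 x 8 mm, long along its x, flat on the desk. Origin 55 mm from its thick end.
- chip_tube: Bystander, loose, to be left where it is. Blue translucent chip tube 286 x 14 x 12 mm, long along its x, flat on the desk. Origin under its centre.
- screwdriver: Bystander, loose, to be left where it is. Screwdriver with a wooden handle, 160 mm long along its x, lying on the desk.
- flux_jar: Bystander, loose, to be left where it is. Low jar, 50 mm across, 50 mm high. Origin under its centre.

How it is judged (in metres and radians):
On the way:
1. the guard is fully down on its sill (value of joint sash below 0.006 m), for 0.2 s.
At the end, for the whole second after the job is handed in: The guard is within 6 mm of fully down; the slide's point is within 6 mm of the index clip's point along the jig's x, at rest (under 20 mm/s), held by the fingers (more than 2 N between fingers and slide); no loose bystander has moved 30 mm or more (value of joint sash below 0.006 m and x of slide_point in the frame of mark_point between -0.006 and 0.006 m and contact force between test_slide and the fingers above 2 N and linear speed of test_slide below 0.02 m/s and distance of each of relay_cube, enclosure, spudger, chip_tube, screwdriver, flux_jar from where it was at the start of the episode below 0.03 m); the arm keeps its last pose, push and grip.
It fails at once if the slide is drawn more than 15 mm while the guard is still more than 12 mm open (x of slide_point in the frame of jig below 0.005 m and value of joint sash above 0.012 m).
It fails at once if a loose bystander is moved by more than 30 mm (distance of any of relay_cube, enclosure, spudger, chip_tube, screwdriver, flux_jar from where it was at the start of the episode above 0.03 m).
It also fails if it takes over 48 s, if anything falls off the work surface, if the arm or the gripper's body presses on something with over 40 N, if the wrist force passes 120 N, or if a joint passes its speed limit or range.

## Robot

A 6-joint arm with a two-finger parallel gripper is mounted at the origin on the work surface. World frame = base frame: x ahead of the robot, y to its left, z up, the work surface at z = 0. Lengths are in m, angles in degrees, forces in N, time in s.
With the tool pointing down it reaches from about 0.375 to 0.9 m from the base axis. Payload 3.1 kg.
Tool frame: the origin (TCP) lies between the finger pads; the fingertips stand 19 mm ahead of it and the grasp point (between the pads) is the TCP; z points along the fingers, x is the direction in which the jaws open and shut, and the axes are right-handed (so a half turn about z gives the same grasp; the last joint's range is limited). The gripper opens to 87 mm and grips with 3 to 60 N. Pads are 19 mm wide; open, the fingers measure 117 mm over their backs; the gripper's body (75 mm by 190 mm) begins 51 mm behind the grasp point.
Start: joints at [-76.633, 30.224, 82.088, -0, 67.689, -10.227], TCP at [0.25, -0.573, 0.202] pointing down, gripper open.
Joint ranges: [-176.69, 176.69], [-43.24, 126.21], [12.49, 139.97], [-82, 262], [0, 151.66], [-163.58, 163.58]. Speed limits (degrees/s): [159.86, 159.86, 180, 180, 180, 180].

## Interface

Orientations are given as a 3x3 rotation matrix whose columns are the frame's x, y, z axes.
In Python, from rig import read_state, capture, camera_info, hand_in, spot_in, silhouettes gives the robot as it stands.
- The arm moves only by the shell command python3 -m jog 'ROWS'. ROWS is text: rows parted by semicolons, each of 7 numbers parted by spaces: the shift along the tool's x, y, z in m, then the turn, a rotation vector about the tool's x, y, z in degrees, then the opening, from 0 (shut) to 1 (fully open). A call has 1 to 8 rows; each row is the pose to reach, as a shift and turn from the pose commanded when the call began, along the tool's axes at that moment; what a row does not reach only later rows make up. A row lasts 1/8 s, in which the tool goes at most 62.5 mm and 10.7 degrees, less where a joint would pass 70% of its speed; a pose out of reach is approached as far as the arm can. A call with a gripper value outside its range is refused whole. The fingers move at their own pace and stop on an object; the grip force is fixed at half the most. Time passes only in rows, so rows that repeat a pose let the fingers close. It gives the time, the measured TCP pose, the force and the opening at its end, in the units of the state.
- read_state(): the state, without advancing time (a new reading comes with each control period).
- capture(name): name is "scene" or "side" or "wrist"; returns (picture, depth): 420x560x3 uint8, red, green, blue; 420x560 float32, m along the optical axis (not along the pixel's ray), 0 where there is no reading.
- camera_info(name): a dict with "vfov" (degrees; the focal length in pixels is half the picture's height over the tangent of half this angle, whatever the lens; pixels are square), "cx", "cy" (the principal point, pixels), "dist" ([k1, k2, p1, p2, k3] as OpenCV has them; the pictures are not rectified), "R" (3x3) and "t" (3): a world point X has camera coordinates R X + t; the wrist camera has in their place "tool_from_camera" (4x4, takes a point from camera to tool coordinates, whose origin is the TCP and whose axes are the tool frame's). Camera axes: x right, y down, z forward; pixel columns grow to the right and rows downward; lengths in m; the calibration is good to about 2 mm. A picture is of the moment at which its call begins: read the wrist's pose just before it. camera_info takes no time and is no camera call.
- hand_in(): hands the job in, once; it reports no verdict.
Trained networks look in the newest picture that a camera, given by its name, has taken for a name from the list of things; names that differ only in an ending like _2 or _b are one class to them, and where a whole thing is asked for, a point or a joint stands for the part that bears it (a point fixed in the world has none). Each returns a list of dicts, best first, with "score" (0 to 1); they miss things now and then, are a little off and sometimes report something else, mostly with a low value. They report only what shows in the picture. A call takes as long as a camera call.
- spot_in(label, camera): "centre" ([x, y, z] in m, in world coordinates, good to about 4 mm: the middle of the surface that is visible of it).
- silhouettes(label, camera): "region" (420x560 bool, what is visible of it).
The state is a dict: "time_s": time; "joint_positions": joint angles; "qvel": joint speeds; "tau": joint torques, N m; "position": TCP position; "tcp_rot": TCP orientation; "force": force on the tool from outside, world axes, zero at the start; "moment": the same for the moment, N m; "opening": opening from 0.0 (shut) to 1.0 (fully open).
Only numpy, scipy, OpenCV 4.12 (cv2) and the standard library are available. Lean on these libraries where they do the work, as an engineer would, in place of code of your own. Each camera call takes 0.05 s, during which the arm holds its last target.

## Working session

There is one attempt and no reset: what is moved stays moved. The work goes in short steps, Python scripts to look and compute and a shell command to move; the robot and the scene stay as the last step left them, time stands still between calls to the robot, and variables do not carry over. Pictures are saved under pics/ and viewed, and the job is handed in when it is done.

```bash
ls; mkdir -p pics
cat > h.py <<'E'
import numpy as np,cv2
from rig import *
def K(c):
    f=210/np.tan(np.radians(c['vfov'])/2); return np.array([[f,0,c['cx']],[0,f,c['cy']],[0,0,1.]])
def unproj(c,uv,d,T=None):
    uv=np.asarray(uv,float).reshape(-1,1,2); n=cv2.undistortPoints(uv,K(c),np.array(c['dist'])).reshape(-1,2)
    p=np.c_[n,np.ones(len(n))]*np.asarray(d).reshape(-1,1)
    if 'R' in c: return (p-np.array(c['t']))@np.array(c['R'])
    M=np.array(c['tool_from_camera']); p=p@M[:3,:3].T+M[:3,3]; return p@T[0].T+T[1]
def proj(c,X,T=None):
    X=np.atleast_2d(np.asarray(X,float))
    if 'R' in c: p=X@np.array(c['R']).T+np.array(c['t'])
    else:
        M=np.array(c['tool_from_camera']); p=(X-T[1])@T[0]; p=(p-M[:3,3])@M[:3,:3]
    return cv2.projectPoints(p.reshape(-1,1,3),np.zeros(3),np.zeros(3),K(c),np.array(c['dist']))[0].reshape(-1,2)
def pose():
    s=read_state(); return np.array(s['tcp_rot']),np.array(s['position'])
def save(n,im): cv2.imwrite('pics/'+n+'.png',im[:,:,::-1])
E
python3 - <<'E'
from h import *
np.set_printoptions(precision=4,suppress=True)
for n in ['scene','side','wrist']:
    im,d=capture(n); save(n+'0',im); np.savez('pics/'+n+'0.npz',im=im,d=d)
    for l in ['jig','sash_bar','slide_grip','slide_point','mark_point','test_slide','relay_cube','enclosure','flux_jar','screwdriver','chip_tube','spudger']:
        r=spot_in(l,n)
        print(n,l,[(np.round(x['centre'],3),round(x['score'],2)) for x in r[:2]])
s=read_state();print(s)
E
```

```text
pics
scene jig [(array([ 0.654, -0.024,  0.165]), 0.64)]
scene sash_bar [(array([ 0.54 , -0.022,  0.197]), 0.98)]
scene slide_grip [(array([0.669, 0.052, 0.179]), 0.86)]
scene slide_point [(array([0.667, 0.051, 0.184]), 0.68)]
scene mark_point [(array([0.594, 0.093, 0.184]), 0.5)]
scene test_slide [(array([0.669, 0.05 , 0.174]), 0.76)]
scene relay_cube [(array([ 0.718, -0.067,  0.202]), 0.79), (array([ 0.322, -0.287,  0.023]), 0.49)]
scene enclosure [(array([0.533, 0.41 , 0.045]), 0.92)]
scene flux_jar [(array([0.378, 0.333, 0.046]), 0.7)]
scene screwdriver [(array([ 0.319, -0.289,  0.028]), 0.83)]
scene chip_tube [(array([ 0.554, -0.399,  0.011]), 0.91), (array([0.669, 0.049, 0.178]), 0.39)]
scene spudger []
side jig [(array([0.622, 0.086, 0.164]), 0.88)]
side sash_bar [(array([ 0.517, -0.021,  0.21 ]), 0.71), (array([0.657, 0.064, 0.179]), 0.19)]
side slide_grip [(array([0.652, 0.062, 0.179]), 0.72)]
side slide_point [(array([0.661, 0.065, 0.175]), 0.82)]
side mark_point []
side test_slide [(array([0.656, 0.064, 0.177]), 0.51)]
side relay_cube [(array([ 0.71 , -0.054,  0.186]), 0.7
[... 507 characters left out ...]
e []
wrist flux_jar [(array([ 0.299, -0.29 ,  0.02 ]), 0.16)]
wrist screwdriver [(array([ 0.3  , -0.29 ,  0.022]), 0.63)]
wrist chip_tube []
wrist spudger []
{'time_s': 1.95, 'joint_positions': array([-76.6331,  30.2245,  82.0889,  -0.    ,  67.6899, -10.2278]), 'qvel': array([-0.0217, -0.0372,  0.0278, -0.0385,  0.0387,  0.045 ]), 'tau': array([  0.0004, -44.0001, -17.6981,   0.0634,   0.0505,  -0.    ]), 'position': array([ 0.2502, -0.5727,  0.2024]), 'tcp_rot': array([[ 0.4003, -0.9164, -0.    ],
       [-0.9164, -0.4003,  0.0001],
       [-0.0001, -0.    , -1.    ]]), 'force': array([ 0.3218, -0.1594, -0.5978]), 'moment': array([ 0.0051, -0.0068,  0.0128]), 'opening': 0.9996017853940797}
```

View pics/scene0.png

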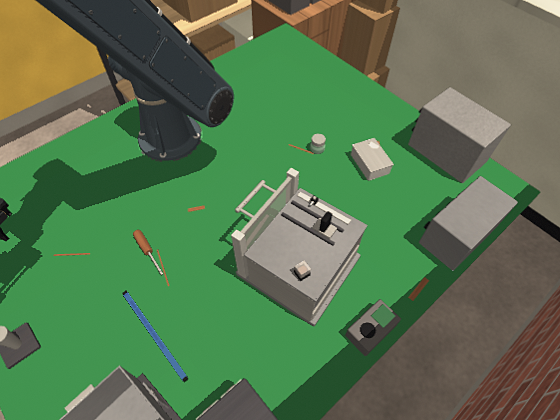

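View pics/side0.png

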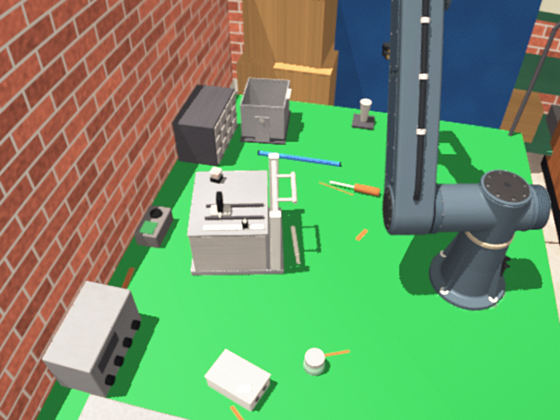

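The scene view shows the jig roof around (305,250), the guard handle at (257,200), the paddle at (325,222) and the clip at (313,200). The side view agrees, with the paddle at (220,200) and the clip at (246,222). Next I fit the jig pose from depth.

Run:
```python
from h import *
np.set_printoptions(precision=4,suppress=True)
vv,uu=np.mgrid[0:420,0:560]
for n,(x0,x1,y0,y1) in {'scene':(220,380,150,330),'side':(170,320,140,290)}.items():
    z=np.load(f'pics/{n}0.npz'); im,d=z['im'],z['d']; c=camera_info(n)
    P=unproj(c,np.c_[uu.ravel(),vv.ravel()],d.ravel()); ok=(d.ravel()>0)
    roof=ok&(abs(P[:,2]-.165)<.005)&(P[:,0]>.45)&(P[:,0]<.85)&(abs(P[:,1])<.25)
    m=(roof.reshape(420,560)*255).astype(np.uint8)
    m=cv2.morphologyEx(m,cv2.MORPH_CLOSE,np.ones((9,9),np.uint8))
    k,l,st,_=cv2.connectedComponentsWithStats(m); i=1+st[1:,4].argmax()
    sel=roof&(l.ravel()==i); Q=P[sel]; print(n,len(Q),Q[:,2].mean(),Q.min(0),Q.max(0))
    print(cv2.minAreaRect(Q[:,:2].astype(np.float32)*1000))
    up=ok&(P[:,2]>.172)&(P[:,0]>.4)&(P[:,0]<.85)&(abs(P[:,1])<.2)
    U=P[up]
    # topdown map
    img=np.zeros((500,500,3),np.uint8)
    for p,col in zip(P[ok],im.reshape(-1,3)[ok]):
        a=int((p[0]-.4)*1000);b=int((.25-p[1])*1000)
        if 0<=a<500 and 0<=b<500 and p[2]>.1: img[499-a:502-a,b:b+3]=col[::-1]
    cv2.imwrite(f'pics/top_{n}.png',img)
    crop=cv2.resize(im[y0:y1,x0:x1],None,fx=4 if n=='side' else 3.3,fy=4 if n=='side' else 3.3,interpolation=cv2.INTER_CUBIC); save('crop_'+n,crop)
```

```text
scene 6423 0.16561604645419867 [ 0.5214 -0.1381  0.16  ] [0.7832 0.148  0.17  ]
((644.6905517578125, 5.76959228515625), (228.08750915527344, 242.35302734375), 13.794349670410156)
side 4109 0.1645017389504523 [ 0.5018 -0.1262  0.16  ] [0.778  0.1516 0.17  ]
((641.424560546875, 6.7314605712890625), (227.67166137695312, 246.42916870117188), 13.927783012390137)
```

View pics/crop_scene.png

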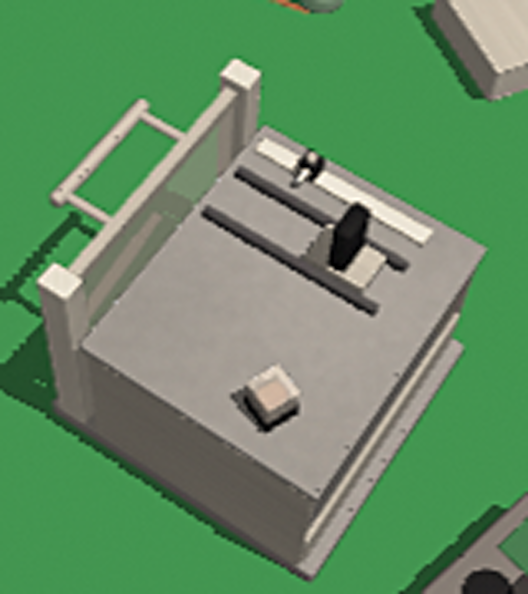

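View pics/crop_side.png

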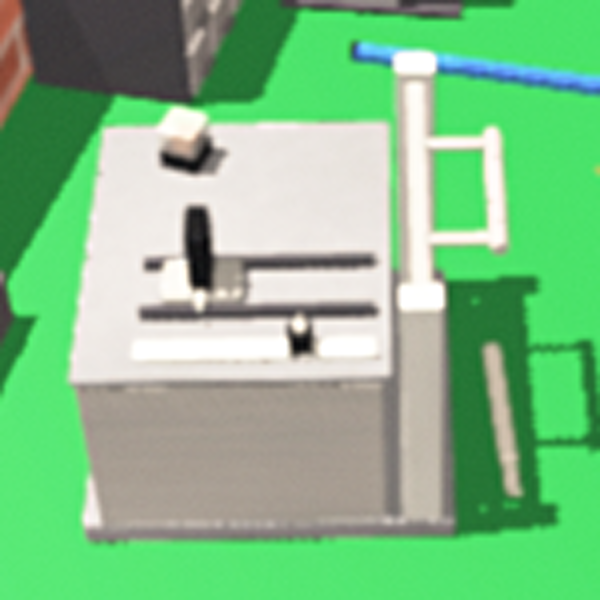

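View pics/top_scene.png

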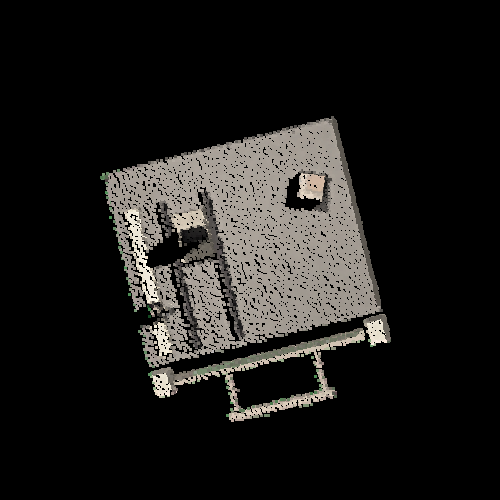

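View pics/top_side.png

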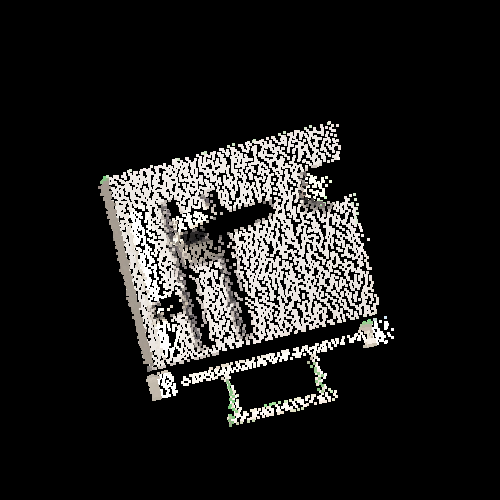

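Run:
```python
from h import *
np.set_printoptions(precision=4,suppress=True)
vv,uu=np.mgrid[0:420,0:560]
a=np.radians(13.9);R=np.array([[np.cos(a),-np.sin(a)],[np.sin(a),np.cos(a)]])
for n in ['scene','side']:
    z=np.load(f'pics/{n}0.npz'); im,d=z['im'],z['d']; c=camera_info(n)
    P=unproj(c,np.c_[uu.ravel(),vv.ravel()],d.ravel()); P=P[d.ravel()>0]
    J=np.c_[(P[:,:2]-[.655,.005])@R,P[:,2]]
    r=J[(abs(J[:,2]-.165)<.005)&(abs(J[:,0])<.13)&(abs(J[:,1])<.15)]
    print(n,np.percentile(r[:,0],[.2,1,99,99.8]),np.percentile(r[:,1],[.2,1,99,99.8]))
    for s in (-1,1):
        q=J[(J[:,2]>.219)&(J[:,2]<.232)&(abs(J[:,0]+.118)<.03)&(abs(J[:,1]-s*.11)<.03)]; print('upright',len(q),q.mean(0),q.min(0),q.max(0))
    b=J[(J[:,2]>.15)&(abs(J[:,0]+.168)<.012)&(abs(J[:,1])<.045)];print('bar',len(b),np.median(b,0),np.percentile(b[:,2],[5,95]))
    b=J[(J[:,2]>.19)&(abs(J[:,0]-.02)<.03)&(abs(J[:,1]-.045)<.04)];print('paddle',len(b),np.median(b,0),b.max(0),b.min(0))
M=camera_info('wrist');print(M)
```

```text
scene [-0.1128 -0.1116  0.1029  0.1039] [-0.1167 -0.1159  0.1203  0.1227]
upright 100 [-0.1132 -0.1077  0.2246] [-0.1267 -0.1174  0.2193] [-0.1011 -0.0969  0.2275]
upright 81 [-0.1127  0.1122  0.2246] [-0.1265  0.102   0.2198] [-0.1004  0.1233  0.2279]
bar 166 [-0.1616 -0.0007  0.2123] [0.2077 0.2152]
paddle 158 [0.0267 0.0417 0.2239] [0.0324 0.0633 0.2315] [0.0155 0.0316 0.1906]
side [-0.1242 -0.0976  0.0986  0.1002] [-0.1152 -0.1127  0.1242  0.126 ]
upright 61 [-0.115  -0.1062  0.2233] [-0.1268 -0.1223  0.2196] [-0.1023 -0.0954  0.2269]
upright 81 [-0.115   0.1152  0.2237] [-0.1269  0.1023  0.219 ] [-0.1028  0.1257  0.2275]
bar 115 [-0.1647 -0.0015  0.2115] [0.2078 0.2146]
paddle 114 [0.0199 0.0606 0.2212] [0.0285 0.0691 0.2298] [0.0144 0.0342 0.1912]
{'vfov': 64.19653827496731, 'cx': 284.1322818812443, 'cy': 209.55215653331612, 'dist': array([-0.0659,  0.    ,  0.    ,  0.    ,  0.    ]), 'tool_from_camera': array([[ 1.    ,  0.0005,  0.0003, -0.0008],
       [-0.0005,  0.9644,  0.2644, -0.0721],
       [-0.0002, -0.2644,  0.9644, -0.1831],
       [ 0.    ,  0.    ,  0.    ,  1.    ]])}
```

```bash
cat >> h.py <<'E'
C=np.array([.658,.0093]);YAW=13.9
def jw(x,y,z):
    a=np.radians(YAW); return np.array([C[0]+x*np.cos(a)-y*np.sin(a),C[1]+x*np.sin(a)+y*np.cos(a),z])
def wj(p):
    a=np.radians(YAW); q=np.asarray(p)[...,:2]-C; return np.stack([q[...,0]*np.cos(a)+q[...,1]*np.sin(a),-q[...,0]*np.sin(a)+q[...,1]*np.cos(a),np.asarray(p)[...,2]],-1)
def plan(x,y,z):
    from scipy.spatial.transform import Rotation as Ro
    R,p=pose(); a=np.radians(YAW); ca,sa=np.cos(a),np.sin(a)
    Rt=np.array([[ca,sa,0],[sa,-ca,0],[0,0,-1.]])
    print('tcp jig',wj(p),'shift',R.T@(jw(x,y,z)-p),'rv',Ro.from_matrix(R.T@Rt).as_rotvec(degrees=True))
E
python3 - <<'E'
from h import *
np.set_printoptions(precision=4,suppress=True)
plan(-.170,0,.30)
E
```

```text
tcp jig [-0.5357 -0.467   0.2024] shift [-0.3987 -0.4391 -0.0975] rv [ -0.0027   0.0023 -80.3053]
```

```bash
python3 -m jog '0 0 -0.05 0 0 -10 0.5; -0.01 -0.011 -0.0975 0 0 -20 0; -0.05 -0.055 -0.0975 0 0 -30 0; -0.09 -0.099 -0.0975 0 0 -40 0; -0.13 -0.143 -0.0975 0 0 -50 0; -0.17 -0.187 -0.0975 0 0 -60 0; -0.21 -0.231 -0.0975 0 0 -70 0; -0.25 -0.275 -0.0975 0 0 -80.3 0'
python3 - <<'E'
from h import *
np.set_printoptions(precision=4,suppress=True)
plan(-.170,0,.30)
E
```

```text
time_s: 2.95
position: [0.4027, -0.2318, 0.3002]
tcp_rot: [[0.969, 0.245, 0.001], [0.245, -0.969, -0.001], [0.001, 0.001, -1.0]]
force: [1.0, -0.7, -0.1]
opening: 0.171
tcp jig [-0.3057 -0.1728  0.3002] shift [ 0.1366 -0.172   0.0002] rv [ 0.0422 -0.0427  0.3044]
```

```bash
python3 -m jog '0.034 -0.043 0 0 0 0 0; 0.068 -0.086 0 0 0 0 0; 0.102 -0.129 0 0 0 0 0; 0.1366 -0.172 0 0 0 0 0; 0.1366 -0.172 0 0 0 0 0; 0.1366 -0.172 0 0 0 0 0'
python3 - <<'E'
from h import *
np.set_printoptions(precision=4,suppress=True)
plan(-.170,0,.30)
for n in ['wrist','side','scene']:
    T=pose();im,d=capture(n); save(n+'1',im)
    for l in ['sash_bar','slide_grip','test_slide','mark_point','slide_point','relay_cube']:
        r=spot_in(l,n); print(n,l,[(wj(x['centre']),round(x['score'],2)) for x in r[:1]])
E
```

```text
time_s: 3.7
position: [0.4931, -0.034, 0.2999]
tcp_rot: [[0.971, 0.241, -0.001], [0.241, -0.971, -0.001], [-0.001, 0.001, -1.0]]
force: [-0.2, -1.3, 0.5]
opening: 0.005
tcp jig [-0.1704 -0.0024  0.2999] shift [ 0.0004 -0.0024 -0.0001] rv [0.0288 0.0398 0.0462]
wrist sash_bar [(array([-0.1292,  0.0254,  0.2126]), 0.7)]
wrist slide_grip [(array([0.0098, 0.0452, 0.1961]), 0.7)]
wrist test_slide [(array([0.0085, 0.0449, 0.1984]), 0.57)]
wrist mark_point [(array([-0.0466,  0.0942,  0.1876]), 0.91)]
wrist slide_point [(array([0.0112, 0.0444, 0.1986]), 0.63)]
wrist relay_cube [(array([ 0.0282, -0.0709,  0.1772]), 0.9)]
side sash_bar [(array([-0.4066, -0.1931,  0.0168]), 0.72)]
side slide_grip [(array([0.0098, 0.0523, 0.1735]), 0.74)]
side test_slide [(array([0.0135, 0.0521, 0.1775]), 0.87)]
side mark_point [(array([0.0121, 0.0515, 0.177 ]), 0.68)]
side slide_point [(array([0.017 , 0.0543, 0.1741]), 0.62)]
side relay_cube [(array([ 0.0362, -0.0752,  0.1846]), 0.74)]
scene sash_bar [(array([-0.1221,  0.0004,  0.1978]), 0.75)]
scene slide_grip [(array([0.0228, 0.0379, 0.1756]), 0.73)]
scene test_slide [(array([0.0211, 0.0379, 0.1739]), 0.79)]
scene mark_point [(array([ 0.0382, -0.0862,  0.1995]), 0.74)]
scene slide_point [(array([0.0227, 0.0354, 0.1833]), 0.81)]
scene relay_cube [(array([ 0.0418, -0.088 ,  0.1988]), 0.61)]
```

View pics/wrist1.png

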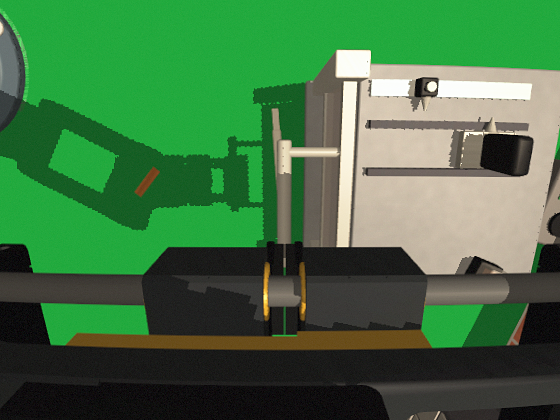

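View pics/side1.png

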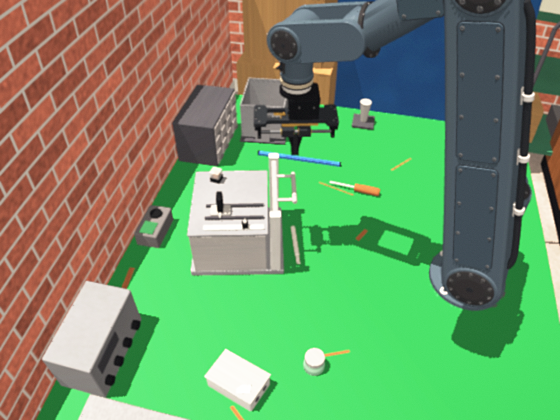

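The wrist view puts the closed fingers over the bar: the bar's end is at (285,148), and the fingers are in the same column. I'm pushing down.

```bash
python3 -m jog '0 0 0.05 0 0 0 0; 0 0 0.07 0 0 0 0; 0 0 0.08 0 0 0 0; 0 0 0.088 0 0 0 0; 0 0 0.096 0 0 0 0; 0 0 0.104 0 0 0 0;0 0 0.110 0 0 0 0'; python3 -m jog '0 0 0.004 0 0 0 0; 0 0 0.008 0 0 0 0;0 0 0.010 0 0 0 0;0 0 0.012 0 0 0 0'
```

```text
time_s: 5.62
position: [0.4937, -0.0338, 0.1899]
tcp_rot: [[0.971, 0.24, 0.001], [0.24, -0.971, -0.0], [0.001, 0.0, -1.0]]
force: [-0.8, 0.2, 2.2]
opening: 0.004
time_s: 6.12
position: [0.4937, -0.0338, 0.178]
tcp_rot: [[0.971, 0.24, 0.0], [0.24, -0.971, -0.0], [0.0, 0.0, -1.0]]
force: [0.6, 0.1, 1.8]
opening: 0.002
```

```bash
python3 -m jog '0 0 0.002 0 0 0 0; 0 0 0.004 0 0 0 0;0 0 0.005 0 0 0 0;0 0 0.006 0 0 0 0'; python3 -m jog '0 0 0.001 0 0 0 0; 0 0 0.002 0 0 0 0'; python3 -m jog '0 0 0.001 0 0 0 0; 0 0 0.001 0 0 0 0'
```

```text
time_s: 6.62
position: [0.4936, -0.0338, 0.1719]
tcp_rot: [[0.971, 0.24, 0.0], [0.24, -0.971, -0.0], [0.0, 0.0, -1.0]]
force: [0.6, 0.6, 1.9]
opening: 0.005
time_s: 6.88
position: [0.4936, -0.0338, 0.17]
tcp_rot: [[0.971, 0.24, 0.0], [0.24, -0.971, -0.0], [0.0, 0.0, -1.0]]
force: [0.7, 0.5, 2.5]
opening: 0.003
time_s: 7.12
position: [0.4934, -0.0338, 0.1689]
tcp_rot: [[0.971, 0.24, -0.0], [0.24, -0.971, 0.0], [-0.0, -0.0, -1.0]]
force: [0.8, -0.7, 1.0]
opening: 0.006
```

```bash
python3 -m jog '0 0 0.0015 0 0 0 0; 0 0 0.003 0 0 0 0'
python3 - <<'E'
from h import *
for n in ['wrist','side']:
    im,d=capture(n); save(n+'2',im)
save('side2c',cv2.resize(im[100:300,170:370],None,fx=3,fy=3))
E
```

```text
time_s: 7.38
position: [0.4934, -0.0338, 0.1659]
tcp_rot: [[0.971, 0.24, 0.0], [0.24, -0.971, -0.0], [0.0, 0.0, -1.0]]
force: [1.3, -0.5, 2.5]
opening: -0.0
```

View pics/wrist2.png

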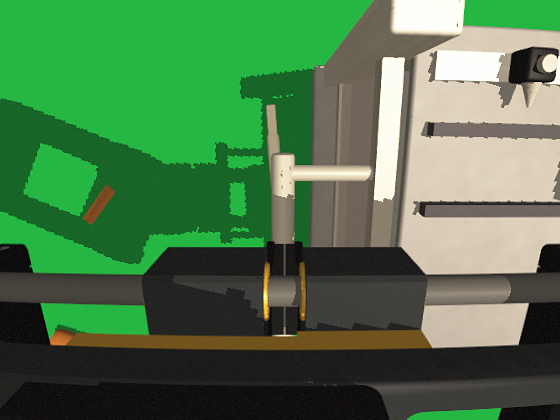

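View pics/side2c.png

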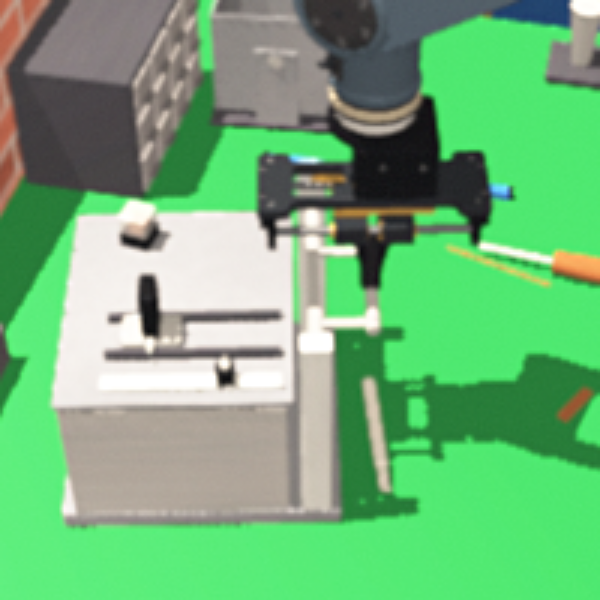

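Run:
```python
from h import *
np.set_printoptions(precision=4,suppress=True)
c=camera_info('wrist');T=pose();im,d=capture('wrist')
for uv in [(283,170),(283,160),(284,200),(284,225),(330,173),(392,120),(430,10)]:
    print(uv,wj(unproj(c,[uv],[d[uv[1],uv[0]]],T)[0]))
print(T[1])
for z in(.147,.157,.167): print(z,proj(c,[jw(-.168,.055,z),jw(-.168,0.02,z)],T))
c=camera_info('side');im,d=capture('side')
P=unproj(c,np.argwhere(np.ones((420,560)))[:,::-1],d.ravel());J=wj(P)
b=J[(d.ravel()>0)&(J[:,2]>.12)&(abs(J[:,0]+.168)<.012)&(abs(J[:,1]-.04)<.02)];print('bar',len(b),np.median(b,0),b.min(0),b.max(0))
```

```text
(283, 170) [-0.1712  0.0463  0.1859]
(283, 160) [-0.1712  0.0512  0.1865]
(284, 200) [-0.1707  0.031   0.1851]
(284, 225) [-0.1707  0.0181  0.1861]
(330, 173) [-0.1478  0.0445  0.1841]
(392, 120) [-0.1201  0.0704  0.1884]
(430, 10) [-0.1216  0.1071  0.2267]
[ 0.4933 -0.0338  0.1657]
0.147 [[288.4748 145.6016]
 [288.2662 202.5912]]
0.157 [[288.7117 147.0204]
 [288.4816 206.7288]]
0.167 [[288.9742 148.592 ]
 [288.7189 211.2891]]
bar 813 [-0.1662  0.0313  0.3695] [-0.18    0.02    0.1742] [-0.156   0.06    0.5673]
```

Run:
```python
from h import *
np.set_printoptions(precision=4,suppress=True)
c=camera_info('side');T=pose();R,p=T
im,d=capture('side')
def f(X): return (proj(c,[X])[0]-[170,100])*6
crop=cv2.resize(im[140:240,240:340],None,fx=6,fy=6,interpolation=cv2.INTER_CUBIC)
def dr(X,col):
    q=(proj(c,[X])[0]-[240,140]+.5)*6; cv2.circle(crop,tuple(int(v) for v in q),4,col,-1); print(X,q)
dr(p,(255,0,0)); dr(p+R[:,2]*.019,(255,255,0)); dr(p-R[:,2]*.051,(255,0,255))
for y in(-.055,0,.055): dr(jw(-.171,y,.18),(0,0,255))
save('side3',crop)
c=camera_info('scene');im,d=capture('scene')
crop=cv2.resize(im[150:250,210:310],None,fx=6,fy=6,interpolation=cv2.INTER_CUBIC);
save('scene3',crop)
```

```text
[ 0.4931 -0.0337  0.1657] [321.3028 353.9123]
[ 0.4931 -0.0337  0.1467] [320.3746 384.9331]
[ 0.4931 -0.0337  0.2167] [323.8752 267.4241]
[ 0.5052 -0.0852  0.18  ] [318.0658 248.8346]
[ 0.492  -0.0318  0.18  ] [323.616  333.5208]
[0.4788 0.0216 0.18  ] [329.4845 423.4789]
```

View pics/side3.png

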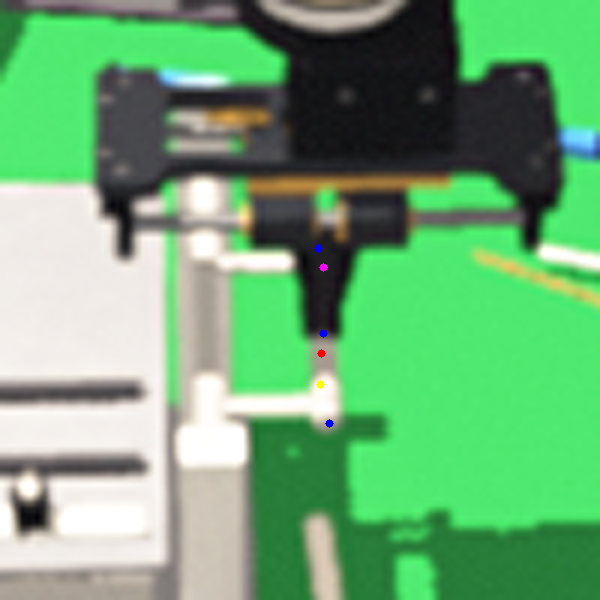

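View pics/scene3.png

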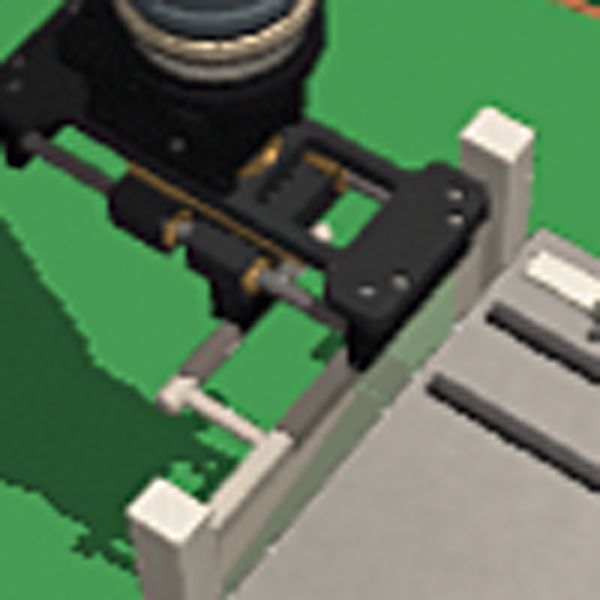

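Run:
```python
from h import *
np.set_printoptions(precision=4,suppress=True)
c=camera_info('side')
im=cv2.imread('pics/side1.png')[:,:,::-1]
crop=cv2.resize(im[90:190,240:340],None,fx=6,fy=6,interpolation=cv2.INTER_CUBIC)
for X in [(.4931,-.034,.2999),(.4931,-.034,.2809),(.4931,-.034,.3509)]:
    q=(proj(c,[X])[0]-[240,90]+.5)*6; cv2.circle(crop,tuple(int(v) for v in q),4,(255,255,0),-1); print(X,q)
save('side1c',crop)
im,d=capture('side');P=unproj(c,np.argwhere(np.ones((420,560)))[:,::-1],d.ravel()).reshape(420,560,3)
for v in range(176,214,2): print(v,wj(P[v,293:296]).reshape(-1), im[v,294])
```

```text
(0.4931, -0.034, 0.2999) [328.7182 415.1706]
(0.4931, -0.034, 0.2809) [327.629  451.0903]
(0.4931, -0.034, 0.3509) [331.738  314.8876]
176 [-0.1665  0.0304  0.2727 -0.1689  0.0307  0.2729 -0.1714  0.0286  0.2711] [183 179 174]
178 [-0.1666  0.0301  0.266  -0.1691  0.0294  0.2653 -0.1741 -0.0073  0.2328] [53 50 52]
180 [-0.1688 -0.0023  0.2305 -0.1709  0.0054  0.2373 -0.1735  0.0031  0.2352] [28 27 30]
182 [-0.1684  0.0072  0.2323 -0.1708  0.0088  0.2337 -0.1733  0.009   0.2338] [36 34 35]
184 [-0.1684  0.0089  0.227  -0.171   0.0076  0.2258 -0.1738  0.0041  0.2225] [36 33 35]
186 [-0.1694 -0.0034  0.2089 -0.1713  0.0067  0.2181 -0.1736  0.0099  0.221 ] [30 30 31]
188 [-0.1693 -0.0006  0.2045 -0.1713  0.009   0.2133 -0.1739  0.0076  0.212 ] [31 29 32]
190 [-0.1693  0.0023  0.2002 -0.1714  0.0093  0.2067 -0.1741  0.0075  0.2049] [33 28 33]
192 [-0.1694  0.0029  0.1937 -0.1716  0.0092  0.1996 -0.1739  0.0122  0.2023] [32 29 32]
194 [-0.1694  0.0051  0.1887 -0.1719  0.0069  0.1904 -0.1743  0.0098  0.1931] [38 31 36]
196 [-0.1695  0.0073  0.1837 -0.1718  0.0111  0.1872 -0.1743  0.0124  0.1884] [125 115 109]
198 [-0.1691  0.0152  0.1841 -0.1716  0.0164  0.1853 -0.1744  0.0135  0.1823] [172 158 148]
200 [-0.1689  0.0204  0.1819 -0.1712  0.0244  0.1858 -0.1741  0.0203  0.1818] [171 155 146]
202 [-0.1683  0.0326  0.1867 -0.171   0.0299  0.1841 -0.1735  0.0302  0.1843] [230 212 199]
204 [-0.1683  0.034   0.181  -0.1707  0.0374  0.1842 -0.1731  0.0385  0.1853] [255 254 252]
206 [-0.168   0.0415  0.1812 -0.1703  0.0451  0.1847 -0.1728  0.0456  0.1851] [254 248 242]
208 [-0.1674  0.0529  0.1854 -0.1701  0.0499  0.1823 -0.1724  0.0531  0.1854] [255 252 246]
210 [-0.1673  0.0568  0.1822 -0.17    0.0546  0.1799 -0.1723  0.057   0.1823] [178 167 154]
212 [-0.1789 -0.1138  0.0017 -0.1822 -0.1178 -0.0024 -0.185  -0.1153  0.0001] [ 67 129  72]
```

View pics/side1c.png

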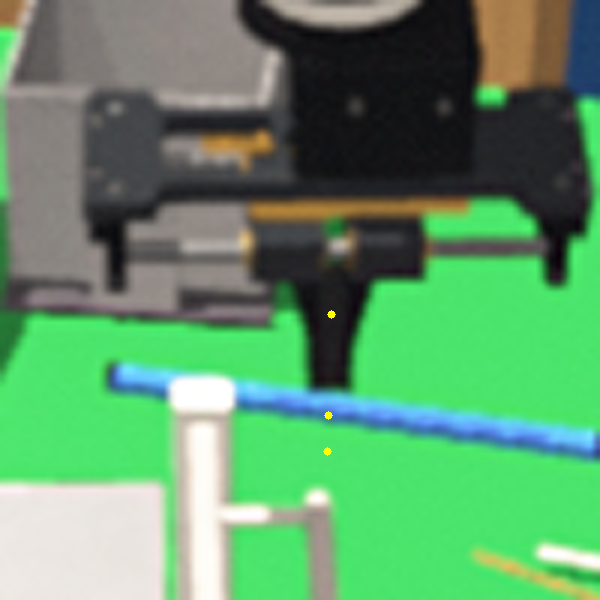

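The side view shows the fingertips resting on the bar at z≈0.186, although the reported TCP is 0.166. So the physical fingertips sit about 20 mm above the reported TCP, not 19 mm below it, and both cameras' depth agrees. I'll work from the observed tips and keep pushing while watching the force.

```bash
python3 -m jog '0 0 0.006 0 0 0 0; 0 0 0.012 0 0 0 0; 0 0 0.018 0 0 0 0; 0 0 0.022 0 0 0 0; 0 0 0.025 0 0 0 0'; python3 -m jog '0 0 0.002 0 0 0 0; 0 0 0.004 0 0 0 0'; python3 -m jog '0 0 0.001 0 0 0 0; 0 0 0.002 0 0 0 0'
```

```text
time_s: 8.35
position: [0.4931, -0.0337, 0.1405]
tcp_rot: [[0.971, 0.24, -0.001], [0.24, -0.971, 0.0], [-0.001, -0.0, -1.0]]
force: [-0.9, -0.8, 1.1]
opening: 0.007
time_s: 8.6
position: [0.4932, -0.0337, 0.1368]
tcp_rot: [[0.971, 0.24, -0.001], [0.24, -0.971, 0.0], [-0.0, -0.0, -1.0]]
force: [-1.3, 0.3, 2.2]
opening: 0.003
time_s: 8.85
position: [0.4932, -0.0337, 0.1349]
tcp_rot: [[0.971, 0.24, -0.0], [0.24, -0.971, 0.0], [-0.0, -0.0, -1.0]]
force: [-1.0, 0.4, 1.0]
opening: 0.009
```

```bash
python3 -m jog '0 0 0.001 0 0 0 0; 0 0 0.002 0 0 0 0';python3 - <<'E'
from h import *
np.set_printoptions(precision=4,suppress=True)
c=camera_info('wrist');T=pose();im,d=capture('wrist');save('wrist4',im)
for uv in [(283,170),(283,180),(284,200),(284,225)]:
    print(uv,wj(unproj(c,[uv],[d[uv[1],uv[0]]],T)[0]))
E
```

```text
time_s: 9.1
position: [0.4932, -0.0337, 0.1331]
tcp_rot: [[0.971, 0.24, -0.0], [0.24, -0.971, 0.0], [-0.0, -0.0, -1.0]]
force: [-3.5, 0.7, 8.6]
opening: 0.003
(283, 170) [-0.1712  0.0464  0.1536]
(283, 180) [-0.1712  0.0415  0.1539]
(284, 200) [-0.1707  0.0314  0.1539]
(284, 225) [-0.1707  0.0181  0.1533]
```

View pics/wrist4.png

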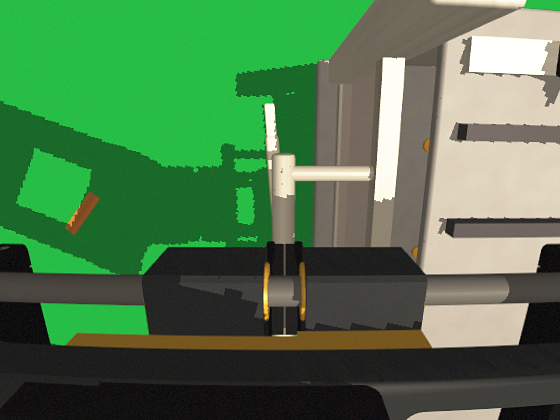

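The force jumped to 8.6 N with the bar top at 0.1535, against 0.153 expected, so the guard is on the sill. One more millimetre for seating, then lift and go above the paddle.

```bash
python3 -m jog '0 0 0.001 0 0 0 0; 0 0 0.001 0 0 0 0;0 0 0.001 0 0 0 0'; python3 -m jog '0 0 -0.06 0 0 0 0; 0 0 -0.12 0 0 0 0.5; 0 0 -0.18 0 0 0 1; 0.05 -0.013 -0.19 0 0 0 1; 0.10 -0.026 -0.19 0 0 0 1; 0.15 -0.04 -0.19 0 0 0 1; 0.187 -0.048 -0.19 0 0 0 1;0.187 -0.048 -0.19 0 0 0 1'
python3 - <<'E'
from h import *
np.set_printoptions(precision=4,suppress=True)
plan(.017,.045,.18)
c=camera_info('wrist');T=pose();im,d=capture('wrist');save('wrist5',im);np.savez('pics/wrist5.npz',d=d,R=T[0],p=T[1],im=im)
for l in ['slide_grip','test_slide','mark_point','slide_point','sash_bar','relay_cube']:
    r=spot_in(l,'wrist'); print(l,[(wj(x['centre']),round(x['score'],2)) for x in r[:1]])
im,d=capture('side');save('side5',im)
c=camera_info('side');P=unproj(c,np.argwhere(np.ones((420,560)))[:,::-1],d.ravel());J=wj(P)
b=J[(d.ravel()>0)&(J[:,2]>.12)&(J[:,2]<.25)&(abs(J[:,0]+.168)<.012)&(abs(J[:,1])<.04)];print('bar',len(b),np.median(b,0))
E
```

```text
time_s: 9.52
position: [0.4933, -0.0337, 0.133]
tcp_rot: [[0.971, 0.24, 0.0], [0.24, -0.971, -0.0], [0.0, 0.0, -1.0]]
force: [-4.6, 1.2, 10.8]
opening: 0.008
time_s: 10.52
position: [0.6656, 0.0589, 0.3205]
tcp_rot: [[0.97, 0.242, 0.001], [0.242, -0.97, 0.0], [0.001, -0.0, -1.0]]
force: [0.5, -0.7, 0.0]
opening: 0.718
tcp jig [0.0193 0.0463 0.3205] shift [-0.0024  0.0013  0.1405] rv [-0.0014 -0.0491  0.1028]
slide_grip [(array([0.0149, 0.0473, 0.1761]), 0.88)]
test_slide [(array([0.0145, 0.0485, 0.1796]), 0.8)]
mark_point [(array([-0.0415,  0.095 ,  0.1853]), 0.69)]
slide_point [(array([0.0182, 0.0466, 0.1797]), 0.87)]
sash_bar [(array([-0.1245,  0.0261,  0.1549]), 0.89)]
relay_cube [(array([ 0.0395, -0.0833,  0.1976]), 0.97)]
bar 96 [-0.169   0.0008  0.1507]
```

View pics/wrist5.png

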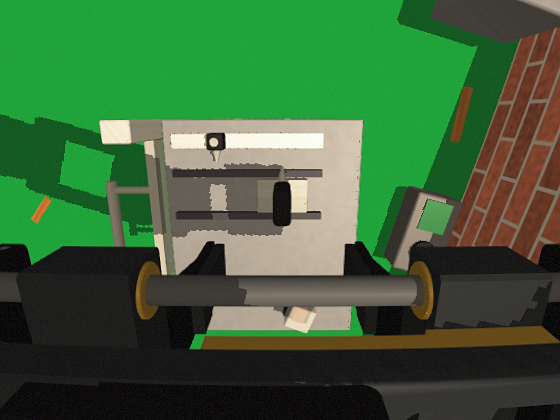

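View pics/side5.png

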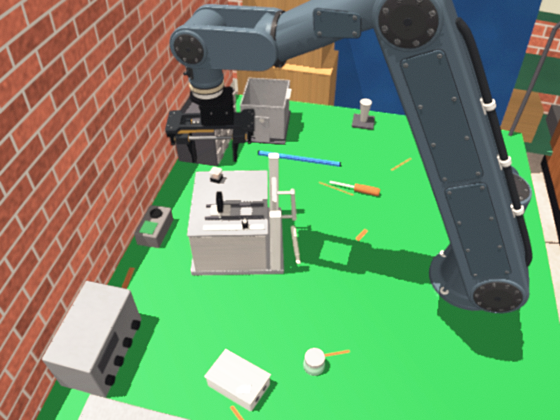

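The bar now sits at z≈0.151, so the guard is down. The paddle is at (282,203), the clip at (215,143), and the gripper is open. Next I zoom in to measure the two tips.

```bash
cat >> h.py <<'E'
def atz(c,uv,z,T):
    a=unproj(c,[uv],[.1],T)[0];b=unproj(c,[uv],[.5],T)[0]; return a+(b-a)*(z-a[2])/(b[2]-a[2])
E
python3 - <<'E'
import cv2
im=cv2.imread('pics/wrist5.png');cv2.imwrite('pics/w5c.png',cv2.resize(im[120:240,160:320],None,fx=5,fy=5,interpolation=cv2.INTER_CUBIC))
E
```

```text
(no output)
```

View pics/w5c.png

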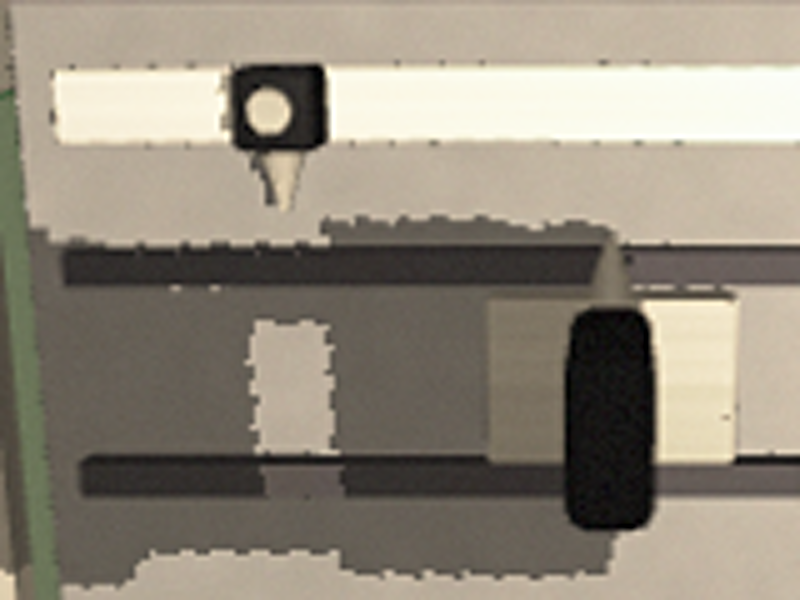

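Run:
```python
from h import *
np.set_printoptions(precision=4,suppress=True)
z=np.load('pics/wrist5.npz');T=(z['R'],z['p']);c=camera_info('wrist')
a=wj(atz(c,(217.2,161.6),.178,T));b=wj(atz(c,(282,166.6),.178,T));print(a,b,b-a)
P=unproj(c,np.argwhere(np.ones((420,560)))[:,::-1],z['d'].ravel(),T);J=wj(P)
p=J[(J[:,2]>.21)&(abs(J[:,0]-.018)<.03)&(abs(J[:,1]-.045)<.03)];print(len(p),p.min(0),p.max(0),np.median(p,0))
r=J[(abs(J[:,2]-.165)<.004)&(abs(J[:,1]-.0)<.1)&(J[:,0]>-.12)&(J[:,0]<.13)];print('roof x',r[:,0].min(),r[:,0].max(),np.median(r[:,2]))
plan(.017,.045,.185)
c=camera_info('side');im=cv2.imread('pics/side5.png')[:,:,::-1]
crop=cv2.resize(im[60:200,140:280],None,fx=4,fy=4,interpolation=cv2.INTER_CUBIC)
for dz in(-.039,-.02,0,.019):
    q=(proj(c,[T[1]+T[0][:,2]*dz])[0]-[140,60]+.5)*4; cv2.circle(crop,tuple(int(v) for v in q),3,(255,255,0),-1)
save('side5c',crop)
```

```text
[-0.046   0.0783  0.178 ] [0.0171 0.0734 0.178 ] [ 0.0631 -0.0049  0.    ]
26332 [-0.012   0.0294  0.2112] [0.048  0.075  0.4633] [0.0181 0.0725 0.4525]
roof x -0.11049844474671207 0.0973100592756447 0.1658031493261318
tcp jig [0.0163 0.0453 0.3225] shift [0.0006 0.0002 0.1375] rv [ 0.0141 -0.031  -0.0509]
```

View pics/side5c.png

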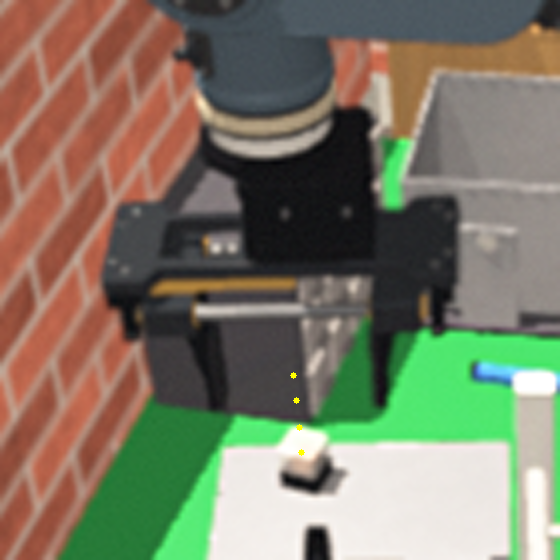

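The slide tip is at jig x +17 mm and the clip tip at −46 mm, so the draw is about 63 mm. That is inside the stated 30–65 mm, and the 4.9 mm sideways gap fits the stated 4 mm. Descending around the paddle.

```bash
python3 -m jog '0 0 0.05 0 0 0 1; 0 0 0.09 0 0 0 1; 0.0006 0 0.12 0 0 0 1; 0.0006 0 0.140 0 0 0 1; 0.0006 0 0.154 0 0 0 1;0.0006 0 0.154 0 0 0 1'
python3 - <<'E'
from h import *
np.set_printoptions(precision=4,suppress=True)
plan(.017,.045,.168)
im,d=capture('wrist');save('wrist6',im)
im,d=capture('side');save('side6',cv2.resize(im[100:260,160:320],None,fx=3.7,fy=3.7))
E
```

```text
time_s: 11.68
position: [0.6633, 0.0577, 0.1672]
tcp_rot: [[0.971, 0.24, -0.002], [0.24, -0.971, 0.0], [-0.002, -0.001, -1.0]]
force: [-0.2, -0.7, 0.4]
opening: 1.002
tcp jig [0.0168 0.0457 0.1672] shift [ 0.0002  0.0007 -0.0008] rv [-0.0355  0.1024 -0.0225]
```

View pics/wrist6.png

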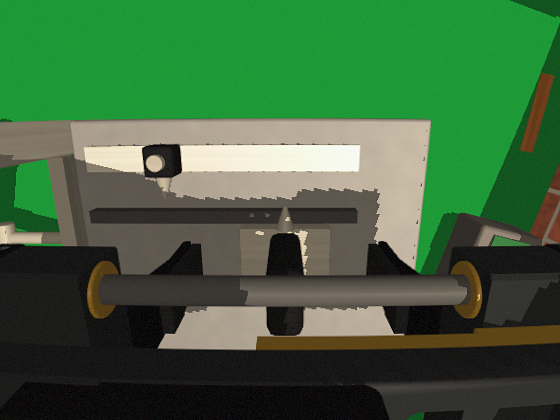

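View pics/side6.png

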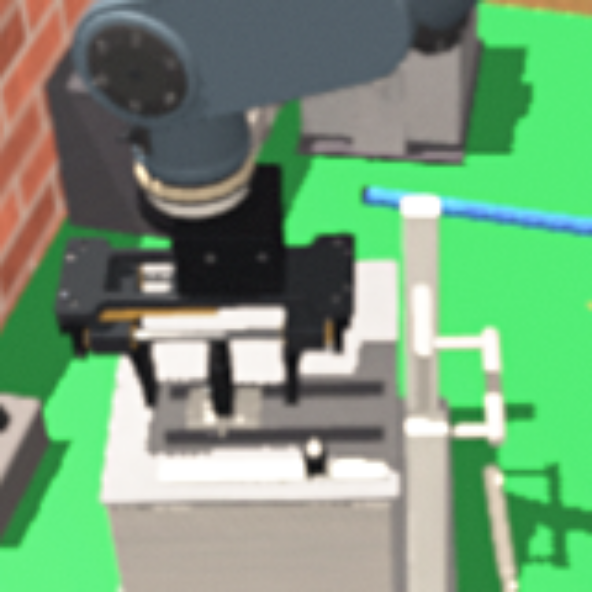

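The paddle stands centred between the open fingers at (285,285), and the fingertips are clear of the carriage. Closing.

```bash
python3 -m jog '0 0 0 0 0 0 0.5; 0 0 0 0 0 0 0; 0 0 0 0 0 0 0; 0 0 0 0 0 0 0; 0 0 0 0 0 0 0; 0 0 0 0 0 0 0;0 0 0 0 0 0 0;0 0 0 0 0 0 0'; python3 -m jog '-0.005 0 0 0 0 0 0; -0.010 0 0 0 0 0 0; -0.015 0 0 0 0 0 0; -0.02 0 0 0 0 0 0; -0.02 0 0 0 0 0 0'
python3 - <<'E'
from h import *
im,d=capture('wrist');save('wrist7',im)
plan(-.046,.045,.168)
E
```

```text
time_s: 12.78
position: [0.6636, 0.0578, 0.1679]
tcp_rot: [[0.971, 0.24, -0.001], [0.24, -0.971, -0.0], [-0.001, -0.0, -1.0]]
force: [-0.9, -0.3, 2.9]
opening: 0.182
time_s: 13.4
position: [0.6446, 0.0531, 0.1679]
tcp_rot: [[0.971, 0.24, 0.001], [0.24, -0.971, 0.0], [0.001, -0.0, -1.0]]
force: [5.1, 1.5, -3.9]
opening: 0.182
tcp jig [-0.00231673  0.04568391  0.16794142] shift [-4.36830238e-02  6.95077137e-04 -9.56535932e-05] rv [-0.0004134  -0.04861844 -0.01465272]
```

View pics/wrist7.png

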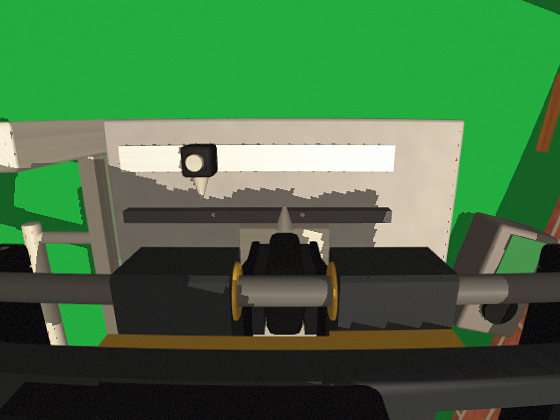

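The slide follows the gripper: its tip is at (285,207) and the clip tip at (202,195), with the opening at 16 mm and about 5 N of spring pull. Continuing.

```bash
python3 -m jog '-0.006 0 0 0 0 0 0; -0.012 0 0 0 0 0 0; -0.018 0 0 0 0 0 0; -0.024 0 0 0 0 0 0; -0.03 0 0 0 0 0 0; -0.036 0 0 0 0 0 0;-0.041 0 0 0 0 0 0; -0.041 0 0 0 0 0 0'
python3 - <<'E'
from h import *
np.set_printoptions(precision=4,suppress=True)
T=pose();im,d=capture('wrist');save('wrist8',im);np.savez('pics/w8.npz',R=T[0],p=T[1])
save('w8c',cv2.resize(im[130:250,220:340],None,fx=5,fy=5,interpolation=cv2.INTER_CUBIC))
plan(-.046,.045,.168)
E
```

```text
time_s: 14.45
position: [0.6065, 0.0436, 0.1679]
tcp_rot: [[0.971, 0.24, 0.004], [0.24, -0.971, 0.001], [0.004, 0.0, -1.0]]
force: [8.4, 2.4, -6.1]
opening: 0.177
tcp jig [-0.0416  0.0456  0.1679] shift [-0.0044  0.0006 -0.0001] rv [ 0.0069 -0.2329 -0.0264]
```

View pics/w8c.png

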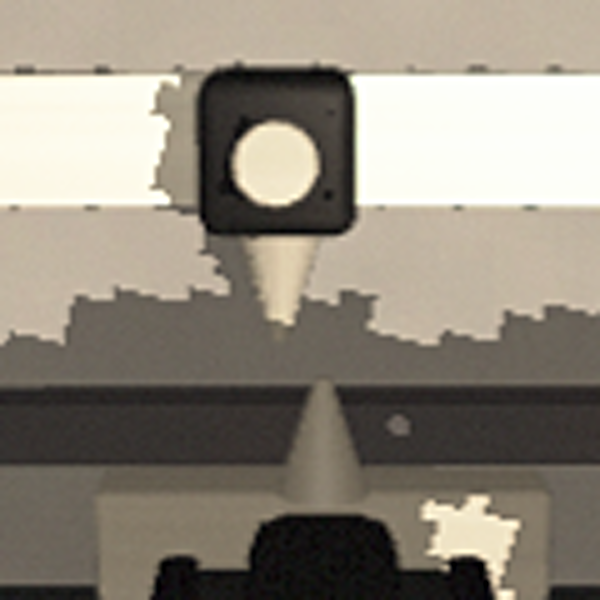

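```bash
python3 - <<'E'
from h import *
np.set_printoptions(precision=4,suppress=True)
z=np.load('pics/w8.npz');T=(z['R'],z['p']);c=camera_info('wrist')
a=wj(atz(c,(220+278.5/5-.4,130+335/5-.4),.178,T));b=wj(atz(c,(220+322/5-.4,130+380/5-.4),.178,T));print(a,b,b-a)
E
python3 -m jog '-0.0025 0 0 0 0 0 0; -0.0048 0 0 0 0 0 0; -0.0048 0 0 0 0 0 0; -0.0048 0 0 0 0 0 0'
python3 - <<'E'
from h import *
np.set_printoptions(precision=4,suppress=True)
T=pose();im,d=capture('wrist');save('wrist9',im);np.savez('pics/w9.npz',R=T[0],p=T[1])
save('w9c',cv2.resize(im[130:250,220:340],None,fx=5,fy=5,interpolation=cv2.INTER_CUBIC))
im,d=capture('side');save('side9',im);save('side9c',cv2.resize(im[120:270,180:330],None,fx=4,fy=4,interpolation=cv2.INTER_CUBIC))
c=camera_info('side');J=wj(unproj(c,np.argwhere(np.ones((420,560)))[:,::-1],d.ravel()))
b=J[(d.ravel()>0)&(J[:,2]>.12)&(J[:,2]<.25)&(abs(J[:,0]+.168)<.012)&(abs(J[:,1])<.04)];print('bar',len(b),np.median(b,0))
im,d=capture('scene');save('scene9',im)
E
```

```text
[-0.0468  0.0785  0.178 ] [-0.0422  0.0735  0.178 ] [ 0.0046 -0.0049  0.    ]
time_s: 15.0
position: [0.6023, 0.0425, 0.168]
tcp_rot: [[0.971, 0.24, 0.004], [0.24, -0.971, 0.001], [0.005, 0.0, -1.0]]
force: [8.3, 2.9, -6.9]
opening: 0.18
bar 97 [-0.1692  0.0002  0.1506]
```

View pics/w9c.png

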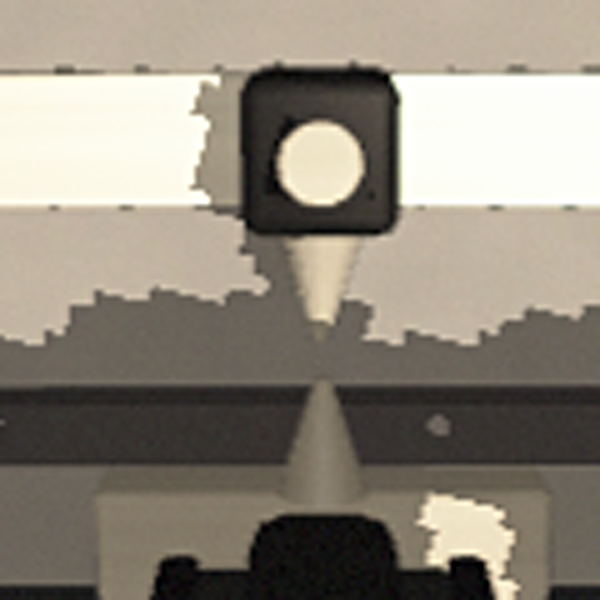

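View pics/side9c.png

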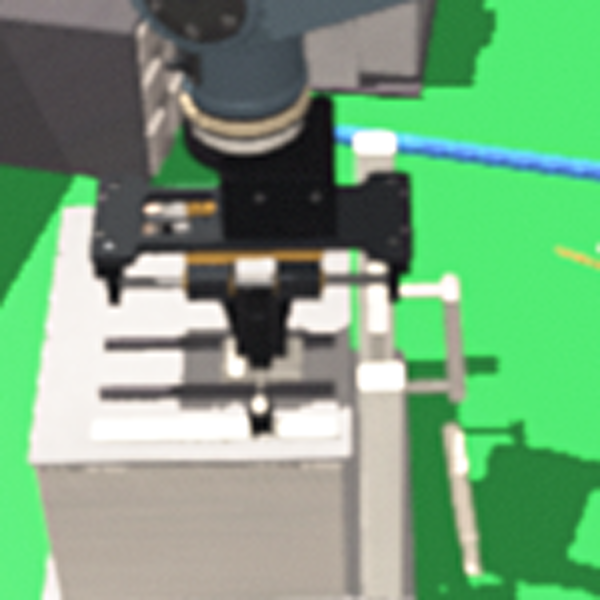

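View pics/scene9.png

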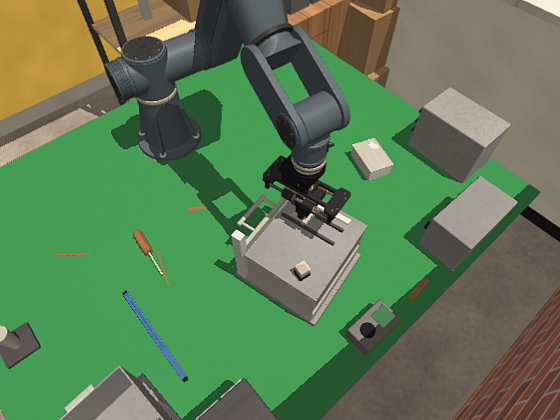

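The wrist view shows both tips in the same column, (321,335) and (321,380) in the crop. The guard is still down and the bystanders look unmoved. I'll hold briefly to check it stays put, then hand in.

```bash
python3 -m jog '0 0 0 0 0 0 0; 0 0 0 0 0 0 0; 0 0 0 0 0 0 0; 0 0 0 0 0 0 0'; python3 -c "
from rig import *
print(hand_in())"
```

```text
time_s: 15.65
position: [0.6023, 0.0425, 0.1679]
tcp_rot: [[0.971, 0.24, 0.004], [0.24, -0.971, 0.001], [0.005, 0.0, -1.0]]
force: [8.7, 3.5, -6.5]
opening: 0.181
the job is handed in; nothing more can be done
None
```

I ran the contact test and handed it in at 15.7 s, with the gripper still holding the slide on the mark. No verdict came back.

**Guard:** I pushed it down with the closed fingers until the force jumped to about 9–11 N. The handle bar's top was then at 0.1535 m, against 0.153 m expected. It still read about 0.151 m in the side view at the end, so the guard is on the sill.

**Slide:** I gripped the paddle and drew it about 63 mm. In the last wrist picture the two points line up to within about 0.5 mm. The gripper was reading about 9 N of horizontal pull from the spring and 16 mm of opening, and the arm did not move during a final half-second hold.

**Bystanders:** they all looked to be where they started in the last scene and side pictures. I judged this by eye and did not measure each one.

**One disagreement:** the real fingertips sit about 20 mm above the reported TCP, not 19 mm below it as described. The first push therefore stopped short. I spotted this in the side view and used the observed tip height for the rest of the job.

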